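# Spin the dead-weight tester's platter and brake it on its mark

## Task

Flick the brass stud on the dead-weight tester's platter with a fingertip, so that the platter spins freely and its white mark goes past the red pointer at least twice with nothing touching the platter. Then, on a later pass, brake the spinning platter with a fingertip so that it stands still with the red pointer aiming at the white mark, and finish while holding: keep the fingertip pressed on the platter. Leave the cup, the glass bulb, the vacuum gauge and the toggle switch as they are, and lift nothing.

Things in the scene. Friction and masses are not known exactly. Their poses are not given: they have to be found in the camera images.
- tester: The fixed dead-weight tester: round mahogany plinth 260 mm across and 30 mm high, grey bearing column, and a brass pointer post with a red tip at its rim. Bolted to the bench. Origin: centre of its underside, on the platter's axis; z up; the pointer stands on its -x side.
- platter: Dark steel disc, 220 mm across, 16 mm thick, about 3 kg, turning endlessly either way about a vertical low-friction bearing; cannot be lifted. From 4 rad/s it coasts 20 to 40 s, losing about a tenth of its speed each second; 5 N from a fingertip near the rim stops it in about 0.1 s. Origin: on the axis, at the centre of its flat top face, 100 mm above the bench; z up.
- stud (a point): Centre of the domed brass stud on the platter: a ball of 24 mm diameter standing 16 mm above the flat top face, widest 4 mm above it (this point). It sits 50 mm from the axis, straight across the axis from the white mark, and turns with the platter. The rest of the top face is flat and clear.
- mark (a point): Middle of the outer edge of the white mark on the platter's top face, at the rim, 110 mm from the axis. The mark is a white patch 36 mm wide along the rim and 34 mm long; turns with the platter.
- pointer_tip (a point): Tip of the fixed red pointer, 112 mm from the platter's axis (2 mm outside its rim), level with the platter's top face; nothing of the pointer stands higher than the top face. The pointer aims at the axis.
- cup: Loose rubber-lined steel cup, 76 mm across, 80 mm high, standing on the bench. Origin: centre of its underside. Leave alone.
- bulb: Loose glass pressure bulb, 64 mm ball on a 60 mm brass foot with a short neck, 102 mm high. Origin: centre of its underside. Leave alone.
- gauge: Loose vacuum gauge with a brass rim, 84 mm across, upright on an 80 x 100 mm mahogany plinth, 120 mm high in all. Origin: centre of its underside. Leave alone.
- toggle (a joint): Chrome toggle switch on a fixed cream metal panel (100 x 140 x 40 mm) that stands right of the tester, centred about 0.64 m ahead of the robot and 0.38 m to its right; its top is about 110 mm above the bench. Value: 0 as it stands, up to 0.8 rad when flipped. Leave alone.
Mind the look-alikes: they are no part of the job. What is shaped like the part that bears toggle but pink or purple is not meant.

How it is judged (in metres and radians):
On the way, in this order (a step that is already met when the one before it is completed fails the run):
1. the white mark goes past the pointer, the platter spinning untouched (horizontal distance between mark and pointer_tip below 0.04 m and angular speed of platter above 0.3 rad/s and contact force between the fingers and platter below 0.05 N).
2. the mark goes round the far side, the platter spinning untouched (horizontal distance between mark and pointer_tip above 0.15 m and angular speed of platter above 0.3 rad/s and contact force between the fingers and platter below 0.05 N).
3. the mark comes past the pointer a second time, the platter spinning untouched (all of step 1).
At the end, for the whole second after the job is handed in: The platter stands still (under 0.05 rad/s) with the pointer aiming inside the white mark (mark's middle within 18 mm of the pointer tip, seen from above), a fingertip still pressing on the platter with more than 0.5 N; cup, bulb and gauge within 20 mm of where they were and the toggle not flipped (horizontal distance between mark and pointer_tip below 0.018 m and angular speed of platter below 0.05 rad/s and contact force between the fingers and platter above 0.5 N and distance of each of cup, bulb, gauge from where it was at the start of the episode below 0.02 m and value of joint toggle below 0.2 rad); the arm keeps its last pose, push and grip.
It fails at once if the cup is shifted or lifted (distance of cup from where it was at the start of the episode above 0.02 m).
It fails at once if the bulb is shifted or lifted (distance of bulb from where it was at the start of the episode above 0.02 m).
It fails at once if the gauge is shifted or lifted (distance of gauge from where it was at the start of the episode above 0.02 m).
It fails at once if the toggle switch is flipped (value of joint toggle above 0.2 rad).
It also fails if it takes over 54 s, if anything falls off the work surface, if the arm or the gripper's body presses on something with over 40 N, if the wrist force passes 120 N, or if a joint passes its speed limit or range.

## Robot

A 6-joint arm with a two-finger parallel gripper is mounted at the origin on the work surface. World frame = base frame: x ahead of the robot, y to its left, z up, the work surface at z = 0. Lengths are in mm, angles in rad, forces in N, time in s.
With the tool pointing down it reaches from about 275 to 1000 mm from the base axis. Payload 8.4 kg.
Tool frame: the origin (TCP) lies between the finger pads; the fingertips stand 22 mm ahead of it and the grasp point (between the pads) lies 3 mm ahead of it; z points along the fingers, y is the line along which they close (so a half turn about z gives the same grasp; the last joint's range is limited). The gripper opens to 85 mm and grips with 20 to 120 N. Pads are 22 mm wide; open, the fingers measure 114 mm over their backs; the gripper's body (76 mm by 85 mm) begins 54 mm behind the grasp point. The pads swing forward as they close: fully open they stand 13 mm farther back than shut.
Start: joints at [-1.188, 0.353, 1.633, -0, 1.155, -0.002], TCP at [234.607, -579.299, 253.281] pointing down, gripper open.
Joint ranges: [-2.63, 2.63], [-0.92, 2.1], [0.06, 2.66], [-1.3, 4.44], [0, 2.69], [-3.02, 3.02]. Speed limits (rad/s): [2.22, 2.22, 2.79, 3.14, 3.14, 3.14].

## Interface

Orientations are given as [roll, pitch, yaw] about the fixed x, y, z axes, in that order (R = Rz(yaw) Ry(pitch) Rx(roll)).
In Python, from rig import r, grab_frame gives the robot as it stands.
- The arm moves only by the shell command python3 -m inch 'ROWS' [FORCE]. ROWS is JSON, a list of rows, each a list of 7 numbers: the turn, a rotation vector about the tool's x, y, z as a fraction of full scale, then the shift along the tool's x, y, z as a fraction of full scale, then the closure, from 0 (fully open) to 1 (shut). In form: [[rx, ry, rz, dx, dy, dz, fingers], ...]. A call has 1 to 8 rows; each row shifts and turns the commanded pose from where the row before left it, along the tool's axes as they then stand; what a row does not reach is not made up. Full scale, the value 1, is 2.5 cm for a shift and pi rad for a turn. A row lasts 1/12 s, in which the tool goes at most 41.7 mm and 7.16 degrees, less where a joint would pass 70% of its speed; a pose out of reach is approached as far as the arm can. A call with a number of a shift or a turn outside -1 to 1 is refused whole. A call with a gripper value outside its range is refused whole. The fingers move at their own pace and stop on an object; FORCE is the grip in N (left out, the last holds). Time passes only in rows, so rows that do not move let the fingers close. It gives the time, the measured TCP pose, the force, the opening and the grip force at its end, in the units of the state.
- r.sense(): the state, without advancing time (a new reading comes with each control period).
- grab_frame(name): name is "scene" or "top" or "wrist"; returns a dict with "pixels" (420x560x3 uint8, red, green, blue), "z_map" (420x560 float32, mm along the optical axis (not along the pixel's ray), 0 where there is no reading), "vertical_fov" (degrees; the focal length in pixels is half the picture's height over the tangent of half this angle, whatever the lens; pixels are square), "cx", "cy" (the principal point, pixels), "cam_to_world" (4x4, takes a point from camera to world coordinates). Camera axes: x right, y down, z forward; pixel columns grow to the right and rows downward; lengths in mm; the calibration is good to about 2 mm. A picture is of the moment at which its call begins.
- r.sign_off(): hands the job in; it is judged then, once.
The state is a dict: "clock": time; "qpos": joint angles; "qvel": joint speeds; "joint_efforts": joint torques, N m; "eef_pos": TCP position; "tcp_rot": TCP orientation; "contact_force": force on the tool from outside, world axes, zero at the start; "wrist_torque": the same for the moment, N m; "opening": opening from 0.0 (shut) to 1.0 (fully open); "grasp_force": force on a finger pad.
Only numpy, scipy, OpenCV 4.12 (cv2) and the standard library are available. Lean on these libraries where they do the work, as an engineer would, in place of code of your own. Each camera call takes 0.05 s, during which the arm holds its last target. There are 200 camera calls.

## Working session

There is one attempt and no reset: what is moved stays moved. The work goes in short steps, Python scripts to look and compute and a shell command to move; the robot and the scene stay as the last step left them, time stands still between calls to the robot, and variables do not carry over. Pictures are saved under pics/ and viewed, at most 10 in all, crops included, and the job is handed in when it is done.

```bash
mkdir -p pics; python3 - <<'E'
from rig import r, grab_frame
import cv2,numpy as np
for n in ("scene","top"):
    f=grab_frame(n); cv2.imwrite(f"pics/{n}0.png",f["pixels"][:,:,::-1])
    np.savez(f"pics/{n}0.npz",**{k:v for k,v in f.items()})
s=r.sense();print(s)
E
```

```text
{'clock': 0.1, 'qpos': array([-1.18838668e+00,  3.53621721e-01,  1.63407622e+00, -1.43358583e-05,
        1.15520979e+00, -2.41631759e-03]), 'qvel': array([ 0.00130159, -0.00212183, -0.00362687,  0.00212095, -0.0009459 ,
        0.00018284]), 'joint_efforts': array([-6.95739818e-04, -6.06359339e+01, -3.42819500e+01,  4.47059904e-05,
        3.85757448e-03,  2.29310569e-05]), 'eef_pos': array([ 234.45565544, -578.91079509,  252.60294967]), 'tcp_rot': array([-3.14027755e+00,  9.93028697e-06,  3.84831763e-01]), 'contact_force': array([ 0.39077952, -0.25062462, -0.23889269]), 'wrist_torque': array([ 0.04982934,  0.02387615, -0.04489578]), 'grasp_force': 0.0, 'opening': 0.999299989232293}
```

View pics/top0.png

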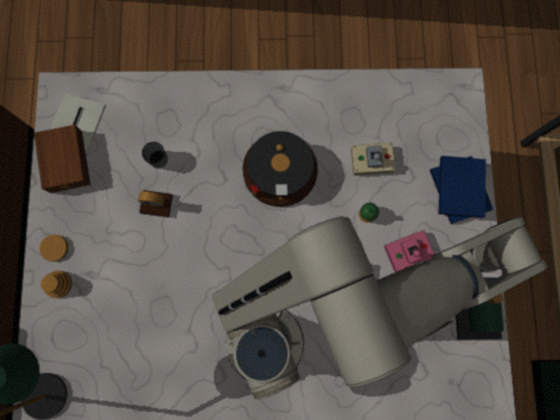

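View pics/scene0.png

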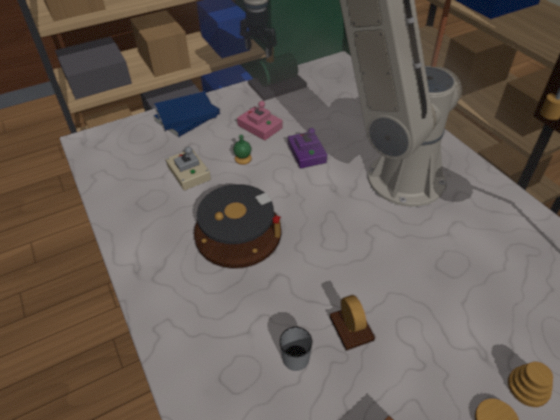

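The top view shows the platter at about (280,165) px with a flat brass hub at (280,162). The stud is the small ball at (279,147), opposite the white mark at (281,190), and the red pointer is at (254,189). The cup is at (154,154), the gauge at (155,203) and the bulb at (369,212). The real toggle panel is the cream one at (373,158); the pink and purple ones are look-alikes.

```bash
cat > h.py <<'E'
import numpy as np,cv2
def w(f,u,v,zw=None):
    F=210/np.tan(np.radians(float(f["vertical_fov"]))/2); T=np.array(f["cam_to_world"])
    d=np.array([(u-f["cx"])/F,(v-f["cy"])/F,1.])
    o=T[:3,3]; D=T[:3,:3]@d
    s=(zw-o[2])/D[2] if zw is not None else f["z_map"][int(round(v)),int(round(u))]
    return o+s*D
def blob(m,box):
    M=np.zeros(m.shape,bool);u0,v0,u1,v1=box;M[v0:v1,u0:u1]=m[v0:v1,u0:u1]
    v,u=np.nonzero(M);return u.mean(),v.mean(),len(u)
E
python3 - <<'E'
from h import *
f=dict(np.load("pics/top0.npz")); p=f["pixels"].astype(int)
R,G,B=p[...,0],p[...,1],p[...,2]
# platter disc: points by height 95..105
v,u=np.mgrid[100:240,220:340]
P=np.array([w(f,a,b) for a,b in zip(u.ravel(),v.ravel())])
m=(abs(P[:,2]-100)<6); Q=P[m]
c,rad=cv2.minEnclosingCircle(Q[:,:2].astype(np.float32)); print("disc",m.sum(),Q.mean(0),c,rad)
box=(235,125,325,210)
for n,mm,z in (("red",(R>120)&(G<60)&(B<60),100),("white",(R>150)&(G>150)&(B>150),100)):
    a=blob(mm,(245,175,300,202));print(n,a,w(f,a[0],a[1],z))
a=blob((R>110)&(R-B>50),(270,140,290,152));print("stud",a,w(f,a[0],a[1],110))
a=blob((R>110)&(R-B>50),(268,153,292,175));print("hub",a,w(f,a[0],a[1],100))
for n,(a,b) in dict(cup=(154,154),gauge=(152,198),bulb=(369,212),tog=(375,157)).items(): print(n,w(f,a,b))
cv2.imwrite("pics/crop1.png",cv2.resize(f["pixels"][120:220,230:400,::-1],None,fx=4.5,fy=4.5,interpolation=cv2.INTER_CUBIC))
E
```

```text
disc 2991 [576.40619624 -58.73874503  99.5386532 ] (573.1603393554688, -51.80388259887695) 119.62528228759766
red (np.float64(nan), np.float64(nan), 0) [nan nan nan]
white (np.float64(nan), np.float64(nan), 0) [nan nan nan]
stud (np.float64(278.3), np.float64(146.7), 10) [630.46850115 -54.08526955 110.        ]
hub (np.float64(279.9), np.float64(162.08947368421053), 190) [580.98949082 -58.62642699 100.        ]
cup [643.16449326 376.79870189   3.31699594]
gauge [461.98326849 350.7380678  121.45874801]
bulb [ 414.5793657  -347.61669727   77.17834097]
tog [ 594.53930465 -372.36372331   98.80248903]h.py:10: RuntimeWarning: Mean of empty slice.
  v,u=np.nonzero(M);return u.mean(),v.mean(),len(u)
  ret = ret.dtype.type(ret / rcount)
```

View pics/crop1.png

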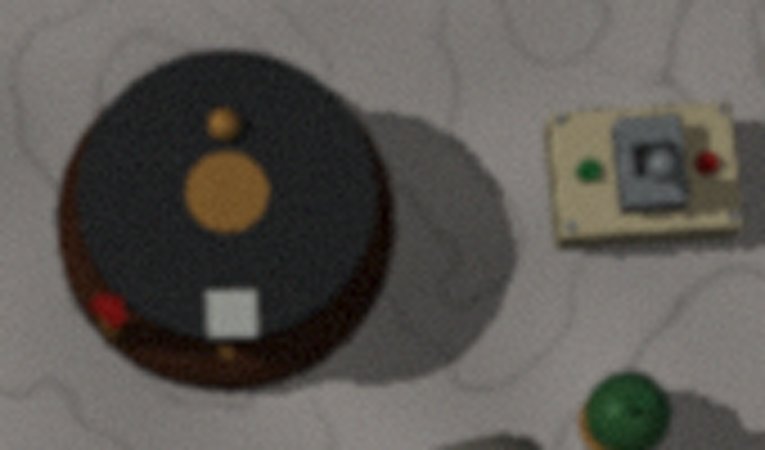

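The crop confirms it: the brass ball at (223,124) in the crop is the stud, and the flat disc in the centre is only the hub. The red pointer is at (108,308), about 134° from the axis. The axis is near (581,-59), the stud near (630,-55) and the mark near 182°. Next I'll shut the fingers, square up the tool and go above the braking spot at (581,-147).

```bash
python3 -m inch '[[0,0,0.0306,0,0,0,1],[0,0,0.0306,0,0,0,1],[0,0,0.0306,0,0,0,1],[0,0,0.0306,0,0,0,1],[0,0,0,0.77,-0.96,0,1],[0,0,0,0.77,-0.96,0,1],[0,0,0,0.77,-0.96,0,1],[0,0,0,0.77,-0.96,0,1]]' 60 && python3 -m inch '[[0,0,0,0.77,-0.96,0,1],[0,0,0,0.77,-0.96,0,1],[0,0,0,0.77,-0.96,0,1],[0,0,0,0.77,-0.96,0,1],[0,0,0,0.77,-0.96,0,1],[0,0,0,0.77,-0.96,0,1],[0,0,0,0.77,-0.96,0,1],[0,0,0,0.77,-0.96,0,1]]' && python3 -m inch '[[0,0,0,0.77,-0.96,0,1],[0,0,0,0.77,-0.96,0,1],[0,0,0,0.77,-0.96,0.4,1],[0,0,0,0.77,-0.96,0.8,1],[0,0,0,0.77,-0.96,0.8,1],[0,0,0,0.77,-0.96,0.8,1],[0,0,0,0,0,0.8,1],[0,0,0,0,0,0,1]]'
```

```text
clock: 0.77
eef_pos: [311.9, -482.0, 252.8]
tcp_rot: [-3.141, 0.0, -0.0]
contact_force: [-0.1, 0.2, 0.0]
opening: 0.001
grasp_force: 0.0
clock: 1.43
eef_pos: [466.1, -289.8, 253.1]
tcp_rot: [-3.141, 0.0, 0.0]
contact_force: [0.8, -0.9, 0.1]
opening: -0.002
grasp_force: 0.0
clock: 2.1
eef_pos: [579.3, -145.2, 159.1]
tcp_rot: [-3.14, 0.006, 0.003]
contact_force: [-1.8, 0.3, -0.2]
opening: 0.001
grasp_force: 0.0
```

```bash
python3 -m inch '[[0,0,0,0,0,0.6,1],[0,0,0,0,0,0.6,1],[0,0,0,0,0,0.12,1],[0,0,0,0,0,0,1],[0,0,0,0,0,0,1]]'; for i in 1 2 3 ; do :; done
python3 -m inch '[[0,0,0,0,0,0.04,1],[0,0,0,0,0,0,1]]'
python3 -m inch '[[0,0,0,0,0,0.04,1],[0,0,0,0,0,0,1]]'
python3 -m inch '[[0,0,0,0,0,0.04,1],[0,0,0,0,0,0,1]]'
python3 -m inch '[[0,0,0,0,0,0.04,1],[0,0,0,0,0,0,1]]'
python3 - <<'E'
from rig import grab_frame
import numpy as np,cv2
for n in("scene","top"):
    f=grab_frame(n);np.savez(f"pics/{n}1.npz",**f);cv2.imwrite(f"pics/{n}1.png",f["pixels"][:,:,::-1])
a=cv2.imread("pics/scene1.png")[120:300,150:330];b=cv2.imread("pics/top1.png")[100:280,190:370]
cv2.imwrite("pics/c2.png",cv2.resize(np.hstack([a,b]),None,fx=2.2,fy=2.2))
E
```

```text
clock: 2.52
eef_pos: [581.0, -147.8, 131.2]
tcp_rot: [3.141, -0.0, -0.0]
contact_force: [-0.1, 0.1, 0.3]
opening: -0.0
grasp_force: 0.0
clock: 2.68
eef_pos: [581.4, -147.6, 130.3]
tcp_rot: [3.141, -0.001, -0.0]
contact_force: [0.2, 0.2, 0.9]
opening: -0.001
grasp_force: 0.0
clock: 2.85
eef_pos: [581.1, -147.3, 128.7]
tcp_rot: [3.141, -0.001, 0.0]
contact_force: [-0.7, 0.5, -0.1]
opening: 0.001
grasp_force: 0.0
clock: 3.02
eef_pos: [581.0, -147.2, 127.2]
tcp_rot: [-3.142, 0.0, 0.0]
contact_force: [0.4, 0.3, 0.8]
opening: -0.001
grasp_force: 0.0
clock: 3.18
eef_pos: [580.9, -147.1, 126.1]
tcp_rot: [-3.142, 0.0, 0.0]
contact_force: [-0.3, 0.4, 0.1]
opening: 0.003
grasp_force: 0.0
```

View pics/c2.png

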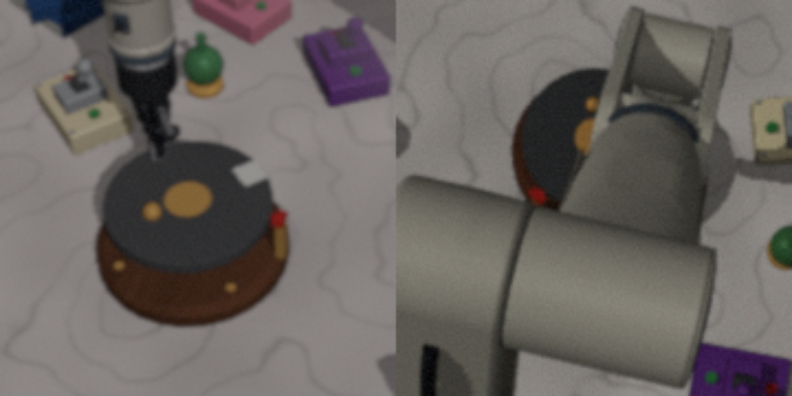

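The scene view shows the whole platter clearly: fingertip at the far rim, mark at (250,173) and red tip at (278,219) in the left half. In the top view the arm hides most of the platter. I'll carry on with the height probe and set up tracking from the scene camera.

```bash
cat >> h.py <<'E'
C=np.array([581.,-59.])
def track(f,dbg=False):
    p=f["pixels"].astype(int);R,G,B=p[...,0],p[...,1],p[...,2]
    v,u=np.mgrid[150:280,180:300]; P=np.array([w(f,a,b,100.) for a,b in zip(u.ravel(),v.ravel())])[:,:2]-C
    rr=np.hypot(*P.T); r_,g_,b_=[q[150:280,180:300].ravel() for q in(R,G,B)]
    out={}
    for n,m in (("mark",(rr>72)&(rr<108)&(np.minimum(np.minimum(r_,g_),b_)>95)),("stud",(rr>36)&(rr<66)&(r_-b_>45)),("red",(r_>110)&(g_<70)&(rr>95)),("hub",(rr<35)&(r_-b_>45))):
        q=P[m]; 
        if len(q): c=q.mean(0);out[n]=(len(q),np.round(c,1).tolist(),round(float(np.degrees(np.arctan2(c[1],c[0]))),1))
    return out
E
python3 -m inch '[[0,0,0,0,0,0.04,1],[0,0,0,0,0,0,1]]'
python3 -m inch '[[0,0,0,0,0,0.04,1],[0,0,0,0,0,0,1]]'
python3 -m inch '[[0,0,0,0,0,0.04,1],[0,0,0,0,0,0,1]]'
python3 -m inch '[[0,0,0,0,0,0.04,1],[0,0,0,0,0,0,1]]'
python3 -c "
from h import *
f=dict(np.load('pics/scene1.npz'));print(track(f));print(w(f,276,219),f['cam_to_world'])"
```

```text
clock: 3.45
eef_pos: [580.9, -147.2, 125.1]
tcp_rot: [-3.142, 0.0, 0.0]
contact_force: [-0.4, 0.3, -0.3]
opening: 0.002
grasp_force: 0.0
clock: 3.62
eef_pos: [580.9, -147.2, 124.1]
tcp_rot: [-3.142, 0.0, 0.0]
contact_force: [-0.7, -0.2, -0.1]
opening: 0.001
grasp_force: 0.0
clock: 3.78
eef_pos: [580.9, -147.2, 123.1]
tcp_rot: [-3.142, 0.0, 0.0]
contact_force: [0.1, -0.1, -0.5]
opening: -0.003
grasp_force: 0.0
clock: 3.95
eef_pos: [580.9, -147.2, 122.1]
tcp_rot: [-3.142, 0.0, 0.0]
contact_force: [-0.6, -0.2, -0.1]
opening: 0.003
grasp_force: 0.0
{'mark': (122, [-90.1, -2.6], -178.3), 'stud': (52, [48.8, -1.9], -2.3), 'red': (26, [-81.2, 72.4], 138.3), 'hub': (261, [0.0, 1.2], 88.4)}
[495.36352827  26.89538935  97.40127618] [[-8.78771885e-01  3.50595395e-01 -3.23794445e-01  9.05483921e+02]
 [ 4.76877628e-01  6.18568375e-01 -6.24468489e-01  8.32340310e+02]
 [-1.86467734e-02 -7.03175678e-01 -7.10771597e-01  1.10295063e+03]
 [ 0.00000000e+00  0.00000000e+00  0.00000000e+00  1.00000000e+00]]
```

```bash

python3 -m inch '[[0,0,0,0,0,0.04,1],[0,0,0,0,0,0,1]]'|sed -n '2p;4p'
python3 -m inch '[[0,0,0,0,0,0.04,1],[0,0,0,0,0,0,1]]'|sed -n '2p;4p'
```

```text
eef_pos: [581.9, -147.2, 122.1]
contact_force: [0.2, 0.1, 6.2]
eef_pos: [582.7, -147.3, 122.0]
contact_force: [0.1, 2.4, 12.2]
```

```bash

python3 -m inch '[[0,0,0,0,0,-0.8,1],[0,0,0,0,0,-0.8,1],[0,0,0,0.245,-0.81,0,1],[0,0,0,0.245,-0.81,0,1],[0,0,0,0.245,-0.81,0,1],[0,0,0,0.245,-0.81,0,1],[0,0,0,0.245,-0.81,0,1],[0,0,0,0.245,-0.81,0,1]]'
python3 -m inch '[[0,0,0,0.245,-0.81,0,1],[0,0,0,0.245,-0.81,0,1],[0,0,0,0,0,0,1],[0,0,0,0,0,0.68,1],[0,0,0,0,0,0.68,1],[0,0,0,0,0,0,1],[0,0,0,0,0,0,1]]'
python3 - <<'E'
from rig import grab_frame
from h import *
f=grab_frame("scene");print(track(f))
cv2.imwrite("pics/c3.png",cv2.resize(f["pixels"][120:300,150:330,::-1],None,fx=3,fy=3))
E
```

```text
clock: 4.95
eef_pos: [617.9, -24.7, 160.3]
tcp_rot: [-3.142, -0.0, 0.0]
contact_force: [0.8, -0.4, -0.3]
opening: -0.0
grasp_force: 0.0
clock: 5.53
eef_pos: [629.1, 14.5, 125.6]
tcp_rot: [3.141, 0.002, 0.0]
contact_force: [-1.0, 0.2, 0.1]
opening: 0.003
grasp_force: 0.0
{'mark': (199, [-60.2, -38.3], -147.5), 'stud': (20, [54.1, -4.5], -4.8), 'red': (25, [-86.4, 87.4], 134.6), 'hub': (112, [-12.0, 9.2], 142.7)}
```

View pics/c3.png

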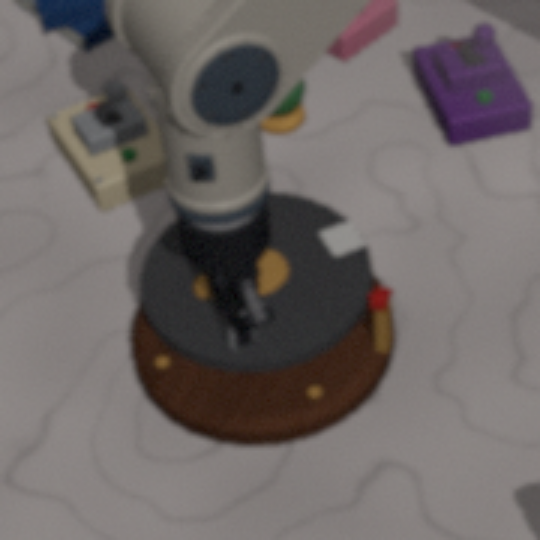

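```bash

python3 -m inch '[[0,0,0,0,0.25,0,1],[0,0,0,0,0.5,0,1],[0,0,0,0,0.5,0,1],[0,0,0,0,0.5,0,1],[0,0,0,0,0.5,0,1],[0,0,0,0,0.5,0,1],[0,0,0,0,-0.5,-0.4,1],[0,0,0,0,-0.4,-1,1]]'
python3 -m inch '[[0,0,0,0,0,-0.4,1],[0,0,0,0,0,0,1]]'
python3 - <<'E'
from rig import r,grab_frame
from h import *
for i in range(4):
    t=r.sense()["clock"];f=grab_frame("scene");print(t,track(f))
cv2.imwrite("pics/c4.png",cv2.resize(f["pixels"][120:300,150:330,::-1],None,fx=3,fy=3))
E
```

```text
clock: 6.25
eef_pos: [627.8, -32.4, 159.0]
tcp_rot: [-3.141, 0.006, -0.003]
contact_force: [-1.7, -0.1, 0.2]
opening: 0.002
grasp_force: 0.0
clock: 6.42
eef_pos: [631.8, -31.3, 174.5]
tcp_rot: [3.141, -0.005, 0.001]
contact_force: [0.7, 0.7, 0.4]
opening: -0.001
grasp_force: 0.0
6.4167 {'mark': (142, [-9.5, 85.8], 96.3), 'red': (26, [-86.7, 87.5], 134.7), 'hub': (261, [0.0, 1.3], 89.6)}
6.4667 {'mark': (143, [5.4, 84.6], 86.3), 'stud': (23, [-11.7, -54.7], -102.1), 'red': (27, [-86.6, 87.3], 134.7), 'hub': (261, [0.1, 1.2], 85.9)}
6.5167 {'mark': (144, [22.8, 83.3], 74.7), 'stud': (39, [-16.9, -50.8], -108.4), 'red': (25, [-86.5, 87.4], 134.7), 'hub': (260, [0.1, 1.3], 86.3)}
6.5667 {'mark': (147, [36.0, 76.1], 64.7), 'stud': (43, [-24.3, -46.6], -117.5), 'red': (25, [-86.8, 87.8], 134.7), 'hub': (259, [-0.2, 1.3], 98.5)}
```

View pics/c4.png

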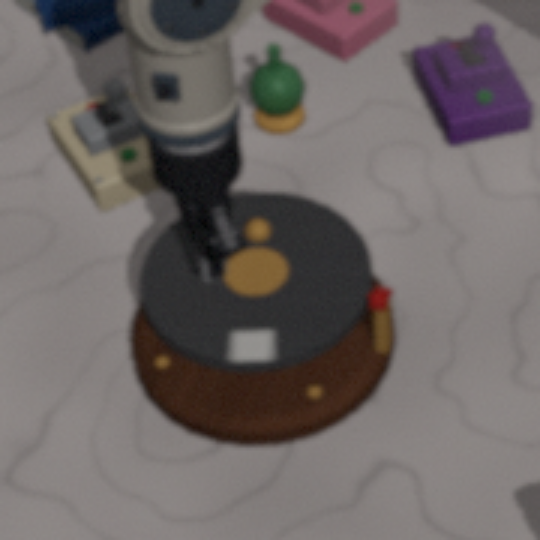

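The stud is flicked: the platter turns clockwise at about 3.7 rad/s. The picture shows the finger well clear, the mark at (252,345) in the crop and the stud at (258,230). I'll move to hover at the braking spot.

```bash

python3 -m inch '[[0,0,0,-0.384,0.92,0,1],[0,0,0,-0.384,0.92,0,1],[0,0,0,-0.384,0.92,0,1],[0,0,0,-0.384,0.92,0,1],[0,0,0,-0.384,0.92,0,1],[0,0,0,0,0,0,1],[0,0,0,0,0,0.8,1],[0,0,0,0,0,0.8,1]]'
python3 -m inch '[[0,0,0,0,0,0,1],[0,0,0,0,0,0,1],[0,0,0,0,0,0,1],[0,0,0,0,0,0,1]]'
cat > m.py <<'E'
from rig import r,grab_frame
from h import *
T=[];A=[]
for i in range(5):
    t=r.sense()["clock"];o=track(grab_frame("scene"));T.append(t);A.append(o["mark"][2]);n=o["mark"][0]
A=np.degrees(np.unwrap(np.radians(A)));k=np.polyfit(np.array(T)-T[-1],A,1)
print("t",r.sense()["clock"],"angle now",k[1]+k[0]*.05,"deg/s",k[0],"n",n,np.round(A,1), r.sense()["eef_pos"])
E
python3 m.py
```

```text
clock: 7.28
eef_pos: [582.4, -147.0, 131.1]
tcp_rot: [3.141, -0.002, -0.001]
contact_force: [-0.4, 0.6, -0.8]
opening: 0.002
grasp_force: 0.0
clock: 7.62
eef_pos: [582.7, -146.4, 132.2]
tcp_rot: [3.141, -0.001, 0.001]
contact_force: [-0.2, -0.4, 0.1]
opening: -0.0
grasp_force: 0.0
t 7.8667 angle now -193.7300000000001 deg/s -181.4000000000003 n 126 [-148.4 -157.4 -166.5 -175.7 -184.6] [ 582.34468739 -146.43526097  131.91386037]
```

```bash
W='[[0,0,0,0,0,0,1],[0,0,0,0,0,0,1],[0,0,0,0,0,0,1],[0,0,0,0,0,0,1],[0,0,0,0,0,0,1],[0,0,0,0,0,0,1],[0,0,0,0,0,0,1],[0,0,0,0,0,0,1]]'
python3 -m inch '[[0,0,0,0,0,0.14,1],[0,0,0,0,0,0.14,1],[0,0,0,0,0,0,1],[0,0,0,0,0,0,1]]'
for i in 1 2 3 4 5 6 7 8 9 10 11; do python3 -m inch '[[0,0,0,0,0,0,1],[0,0,0,0,0,0,1],[0,0,0,0,0,0,1],[0,0,0,0,0,0,1],[0,0,0,0,0,0,1],[0,0,0,0,0,0,1],[0,0,0,0,0,0,1],[0,0,0,0,0,0,1]]' >/dev/null; done; python3 m.py
```

```text
clock: 8.2
eef_pos: [581.7, -146.4, 123.9]
tcp_rot: [-3.141, 0.001, 0.0]
contact_force: [-0.9, -0.0, -0.1]
opening: -0.003
grasp_force: 0.0
t 15.7833 angle now 142.65999999999994 deg/s -96.00000000000023 n 132 [166.8 162.  156.7 152.  147.8] [ 581.97380032 -146.46992742  124.27581043]
```

```bash

for i in 1 2 3 4 5 6 7 8; do python3 -m inch '[[0,0,0,0,0,0,1],[0,0,0,0,0,0,1],[0,0,0,0,0,0,1],[0,0,0,0,0,0,1],[0,0,0,0,0,0,1],[0,0,0,0,0,0,1],[0,0,0,0,0,0,1],[0,0,0,0,0,0,1]]' >/dev/null; done; python3 m.py
```

```text
t 21.3667 angle now 73.41999999999992 deg/s -56.79999999999996 n 142 [87.1 85.8 81.6 78.8 76.4] [ 581.98779158 -146.45470709  124.27614147]
```

```bash

for i in 1 2 3 4 5 6 7; do python3 -m inch '[[0,0,0,0,0,0,1],[0,0,0,0,0,0,1],[0,0,0,0,0,0,1],[0,0,0,0,0,0,1],[0,0,0,0,0,0,1],[0,0,0,0,0,0,1],[0,0,0,0,0,0,1],[0,0,0,0,0,0,1]]' >/dev/null; done; python3 m.py
```

```text
t 26.2833 angle now -150.8000000000001 deg/s -34.00000000000049 n 115 [-142.3 -143.8 -145.9 -147.6 -148.9] [ 581.99721636 -146.45201221  124.27136668]
```

```bash

for i in 1 2; do python3 -m inch '[[0,0,0,0,0,0,1],[0,0,0,0,0,0,1],[0,0,0,0,0,0,1],[0,0,0,0,0,0,1],[0,0,0,0,0,0,1],[0,0,0,0,0,0,1],[0,0,0,0,0,0,1],[0,0,0,0,0,0,1]]' >/dev/null; done;  python3 -m inch '[[0,0,0,0,0,0,1],[0,0,0,0,0,0,1],[0,0,0,0,0,0,1],[0,0,0,0,0,0,1]]'>/dev/null; python3 m.py
```

```text
t 28.2 angle now 156.37000000000012 deg/s -26.599999999999273 n 124 [162.9 161.9 160.4 158.8 157.8] [ 581.98385743 -146.45065742  124.27481908]
```

```bash

python3 -m inch '[[0,0,0,0,0,0,1],[0,0,0,0,0,0,1],[0,0,0,0,0,0,1],[0,0,0,0,0,0,1],[0,0,0,0,0,0,1],[0,0,0,0,0,0,1],[0,0,0,0,0,0,1],[0,0,0,0,0,0,1]]' >/dev/null;  python3 -m inch '[[0,0,0,0,0,0.16,1],[0,0,0,0,0,0,1],[0,0,0,0,0,0,1],[0,0,0,0,0,0,1],[0,0,0,0,0,0,1],[0,0,0,0,0,0,1]]'; python3 m.py
python3 - <<'E'
from rig import grab_frame
from h import *
f=grab_frame("scene")
cv2.imwrite("pics/c5.png",cv2.resize(f["pixels"][120:300,150:330,::-1],None,fx=3,fy=3))
E
```

```text
clock: 29.37
eef_pos: [583.8, -146.7, 122.0]
tcp_rot: [3.141, -0.004, 0.0]
contact_force: [0.2, 1.4, 13.2]
opening: 0.003
grasp_force: 6.6
t 29.6167 angle now 141.03999999999996 deg/s 3.342043380040431e-13 n 129 [140.9 141.4 140.7 141.2 141. ] [ 583.81673783 -146.71721274  122.05022419]
```

View pics/c5.png

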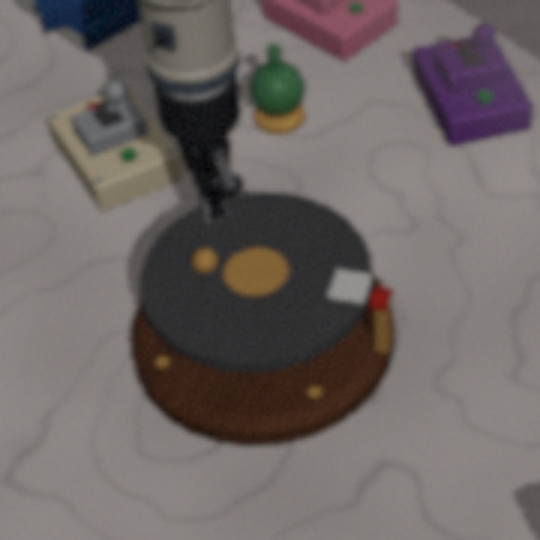

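It has stopped at 141°, against the pointer's 135°. That is about 11 mm off, which is inside the 18 mm limit but off centre. I'll drag it 8 mm with the pressed fingertip to centre it.

```bash

python3 -m inch '[[0,0,0,-0.06,0,0,1],[0,0,0,-0.06,0,0,1],[0,0,0,-0.06,0,0,1],[0,0,0,-0.06,0,0,1],[0,0,0,-0.06,0,0,1],[0,0,0,-0.04,0,0,1],[0,0,0,0,0,0,1],[0,0,0,0,0,0,1]]'; python3 -m inch '[[0,0,0,0,0,0,1],[0,0,0,0,0,0,1]]' ; python3 m.py
```

```text
clock: 30.33
eef_pos: [575.3, -146.8, 122.0]
tcp_rot: [3.141, -0.004, 0.0]
contact_force: [0.1, 0.6, 12.5]
opening: 0.004
grasp_force: 6.4
clock: 30.5
eef_pos: [575.4, -146.8, 122.0]
tcp_rot: [3.141, -0.004, 0.0]
contact_force: [1.0, 0.5, 12.2]
opening: -0.004
grasp_force: 6.5
t 30.75 angle now 135.55 deg/s -0.9999999999996237 n 131 [136.  136.  135.  135.5 136. ] [ 575.37883096 -146.77231659  122.02955134]
```

```bash
python3 -c "
from rig import r
print(r.sign_off())"
```

```text
the job is handed in; nothing more can be done
None
```

I flicked the stud, the platter coasted untouched past the pointer several times, and I braked it. It stopped about 6° off, so I dragged it with the pressed fingertip to about 1° from the pointer. I handed it in at about 31 s, pressing with about 12 N; sign-off returned no verdict.

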